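# Tighten a clamp screw with a slipping torque key, to the first click

## Task

Take the torque key from its rest, set its tongue fully down into the slot of the clamp screw, and let go of it. Then push the end of the key's lever steadily clockwise (seen from above) until the screw is home and the clutch clicks once; stop at that first click and leave the key standing in the slot. Do not disturb the other things on the bench.

Things in the scene. Friction and masses are not known exactly. Their poses are not given: they have to be found in the camera images.
- key_grip (a point): Centre of the orange grip block on top of the loose torque key (about 0.55 kg in all). The block is 40 mm long along the key's x axis, 26 mm wide (y; hold it across this width) and 30 mm high. The key's x axis points along its lever. Under the block are a black round clutch housing, 58 mm across, whose top is 15.5 mm below this point, and a steel disc. This point is 39.5 mm above key_underside, on the key's turning axis
- key_underside (a point): Centre of the flat underside of the key's steel disc (54 mm across), on the key's turning axis; axes as key_grip. Below it stands the drive tongue, 16 mm deep and 12 mm wide (y), which reaches from x = -16 mm to x = +32 mm in the key's frame: it is off-centre, so it fits the slot one way round only, with the longer end under the lever. The key stands upright in its rest with the tongue in the rest's pocket and this underside on the rest's top, 26 mm above the bench
- lever_grip (a point): Middle of the part of the key's lever that is to be pushed: the lever runs straight out from the hub along its x axis; its last 72 mm is a round black rubber grip 18 mm thick, from 70 to 142 mm from the key's turning axis, with a red ring at 80 mm. This point is on the middle line of the grip, 115 mm from the turning axis and 14 mm above key_underside; there is free space below and on both sides. A short counterweight sticks out 48 mm on the opposite side
- clutch_lever (a joint): Slip of the lever round the key's hub, rad, growing clockwise from above; 0 at the start. It drives the hub with under 0.05 slip up to 0.5 N m (4 to 5 N at lever_grip), then yields slowly as the push rises to some 7 to 11 N; at about 0.21 it snaps forward by itself, away from the pusher, the force drops to nothing and it rests at 0.42: one click. Pushed on past 0.63 it clicks again
- clamp_screw (a joint): Turn of the clamp screw, rad, growing clockwise from above (tightening); 1.0 is home, against a firm stop. At the start it needs another 0.35 to 0.8. Until then it turns against friction of about 0.2 N m (about 2 N pushed at lever_grip) and stays where it is left
- head_top (a point): Centre of the top face of the clamp screw's steel drive head (78 x 48 mm, on the screw's axis, 76 mm above the bench, on a blue clamp block that is bolted to the bench and holds a round bar). In the head is a slot 51 mm by 15 mm with bevelled edges, 19 mm deep, along the x axis of this point; it reaches from x = -17.5 mm to x = +33.5 mm. With the key fitted, the lever points along this x axis until the clutch slips
- key_rest: Grey block 92 x 62 x 26 mm, fixed to the bench, with a pocket that holds the key's tongue loosely; origin under its centre
- clamp_block: Blue clamp block on a steel base plate 114 x 94 mm, bolted to the bench; origin under its centre, on the screw's axis. A bar 18 mm thick sticks out 75 mm from the middle to either side (along y), 34 mm above the bench
- red_carton: Bystander: small red printed carton 52 x 105 x 44 mm; origin under its centre
- bit_box: Bystander: small dark box with a grey lid, 60 x 67 x 44 mm; origin under its centre
- oil_bottle: Bystander: plastic oil bottle with a red spout, 42 mm across and 128 mm high; origin under its centre
- hole_saw: Bystander: red hole saw, 45 mm across, 38 mm high; origin under its centre
- yellow_pads: Bystander: yellow pack of pads, 50 x 72 x 14 mm; origin under its centre

How it is judged:
On the way, in this order (a step that is already met when the one before it is completed fails the run):
1. the key stands fully down in the slot, upright and let go, before the screw is home or the clutch has clicked (distance between key_underside and head_top below 0.005 m and angle between key_underside's own z axis and vertical below 0.08 rad and contact force between the fingers and torque_key below 0.1 N and value of joint clutch_lever below 0.15 rad and value of joint clamp_screw below 0.9 rad), for 0.2 s.
2. the screw is home and the clutch has clicked (value of joint clutch_lever above 0.3 rad and value of joint clamp_screw above 0.92 rad), for 0.2 s.
At the end, for the whole second after the job is handed in: The clutch has slipped by one click (0.32 to 0.52 rad), the screw is home (above 0.92 rad), and the key stands in the slot, underside within 6 mm of the head's top centre, within 0.1 rad of upright and at rest (value of joint clutch_lever between 0.32 and 0.52 rad and value of joint clamp_screw above 0.92 rad and distance between key_underside and head_top below 0.006 m and angle between key_underside's own z axis and vertical below 0.1 rad and linear speed of torque_key below 0.02 m/s); the robot touches nothing.
It fails at once if the clutch clicks a second time, or backwards (value of joint clutch_lever above 0.66 rad or value of joint clutch_lever below -0.25 rad).
It fails at once if the clutch slips before the screw is home (value of joint clutch_lever above 0.27 rad and value of joint clamp_screw below 0.88 rad).
It fails at once if a bystander is moved by more than 30 mm (distance of any of red_carton, bit_box, oil_bottle, hole_saw, yellow_pads from where it was at the start of the episode above 0.03 m).
It also fails if it takes over 64 s, if anything falls off the work surface, if the arm or the gripper's body presses on something with over 40 N, if the wrist force passes 120 N, or if a joint passes its speed limit or range.

## Robot

A 6-joint arm with a two-finger parallel gripper is mounted at the origin on a cart in front of the work surface, level with it; the furniture and walls round the work are solid. World frame = base frame: x ahead of the robot, y to its left, z up, the work surface at z = 0. Lengths are in m, angles in rad, forces in N, time in s.
With the tool pointing down it reaches from about 0.35 to 0.875 m from the base axis. Payload 4.2 kg.
Tool frame: the origin (TCP) lies between the finger pads; the fingertips stand 22 mm ahead of it and the grasp point (between the pads) lies 3 mm ahead of it; z points along the fingers, y is the line along which they close (so a half turn about z gives the same grasp; the last joint's range is limited). The gripper opens to 87 mm and grips with 3 to 60 N. Pads are 19 mm wide; open, the fingers measure 117 mm over their backs; the gripper's body (75 mm by 190 mm) begins 51 mm behind the grasp point.
Start: joints at [1.537, 0.385, 0.008, 0, -1.194, -0.259], TCP at [0.18, 0.598, 0.245] pointing down, gripper open.
Joint ranges: [-3.14, 3.14], [-1.21, 2.06], [-1.07, 1.41], [-3.16, 2.05], [-2.99, -0.16], [-3.1, 3.1]. Speed limits (rad/s): [2.79, 2.79, 3.14, 3.14, 3.14, 3.14].

## Interface

Orientations are given as a unit quaternion [x, y, z, w].
In Python, from cell import env gives the robot as it stands. The module is installed in compiled form; this text tells all that it offers. Calls block until the motion is done:
- env.move_ptp(position, orientation): joint-space move of the TCP to a pose.
- env.line_to(position, attitude=None, speed=0.15, max_force=None): straight line of the TCP; attitude=None keeps the orientation; speed is the mean speed in m/s. With max_force (N) it stops when the force on the tool has changed by that much, and returns True; else False.
- env.move_j(angles): joint-space move.
- env.command_gripper(opening): opening from 0.0 (shut) to 1.0 (fully open); the grip force is fixed at half the most; returns when the fingers have stopped.
- env.pause(seconds).
- env.solve_ik(position, orientation): joint angles nearest the present ones, or None.
- env.snapshot(name): name is "scene" or "top" or "wrist"; returns the picture (480x640x3 uint8, red, green, blue); there is no depth.
- env.camera_info(name): a dict with "K" (3x3 intrinsics, pixels), "extrinsics" (4x4, takes a point from world to camera coordinates). Camera axes: x right, y down, z forward; pixel columns grow to the right and rows downward; lengths in m; the calibration is good to about 2 mm. A picture is of the moment at which its call begins: read the wrist's pose just before it. camera_info takes no time and is no camera call; for the wrist camera it gives the pose at the moment of the call.
A pose or a line that the arm cannot do raises env.MotionError and nothing moves.
- env.job_done(): hands the job in; it is judged then, once.
Readings, each from a call of its own:
- env.read_time(): time.
- env.read_qpos(): joint angles.
- env.read_dq(): joint speeds.
- env.read_joint_efforts(): joint torques, N m.
- env.read_tcp_pos(): TCP position.
- env.read_tcp_rot(): TCP orientation.
- env.read_force(): force on the tool from outside, world axes, zero at the start.
- env.read_wrist_torque(): the same for the moment, N m.
- env.read_width(): opening from 0.0 (shut) to 1.0 (fully open).
- env.read_finger_force(): force on a finger pad.
Only numpy, scipy, OpenCV 4.12 (cv2) and the standard library are available. Lean on these libraries where they do the work, as an engineer would, in place of code of your own. Each camera call takes 0.05 s, during which the arm holds its last target. There are 200 camera calls.

## Working session

There is one attempt and no reset: what is moved stays moved. The work goes in short steps, each a Python script; the robot and the scene stay as the last script left them, time stands still between calls to the robot, and variables do not carry over. Pictures are saved under pics/ and viewed, at most 10 in all, crops included, and the job is handed in when it is done.

```bash
mkdir -p pics; python3 - <<'E'
from cell import env
import cv2,numpy as np
for n in("top","scene"):
    im=env.snapshot(n);cv2.imwrite(f"pics/{n}0.png",im[:,:,::-1])
    c=env.camera_info(n);print(n,np.round(c["K"],1).tolist(),np.round(c["extrinsics"],3).tolist())
print(env.read_time(),env.read_tcp_rot())
E
```

```text
top [[543.3, 0.0, 330.5], [0.0, 543.3, 242.9], [0.0, 0.0, 1.0]] [[-0.005, -1.0, -0.021, 0.053], [-0.991, 0.007, -0.133, 0.538], [0.134, 0.021, -0.991, 1.368], [0.0, 0.0, 0.0, 1.0]]
scene [[600.1, 0.0, 317.0], [0.0, 600.1, 237.4], [0.0, 0.0, 1.0]] [[0.515, -0.857, 0.002, -0.256], [-0.68, -0.41, -0.608, 0.42], [0.522, 0.312, -0.794, 0.928], [0.0, 0.0, 0.0, 1.0]]
0.1 [ 9.89291249e-01 -1.45951584e-01 -1.09551313e-04  9.73426643e-04]
```

View pics/top0.png

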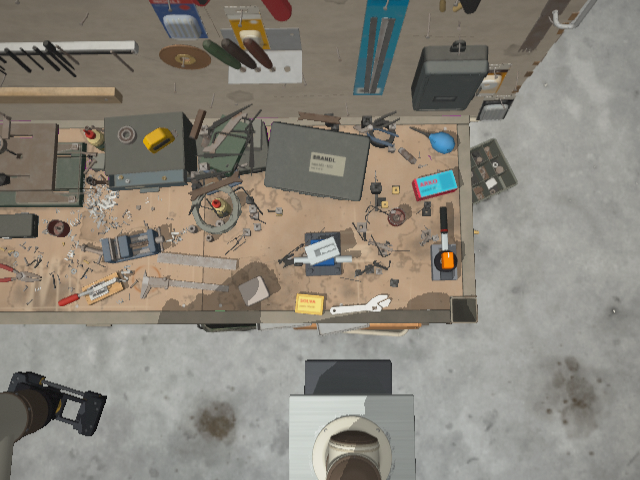

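View pics/scene0.png

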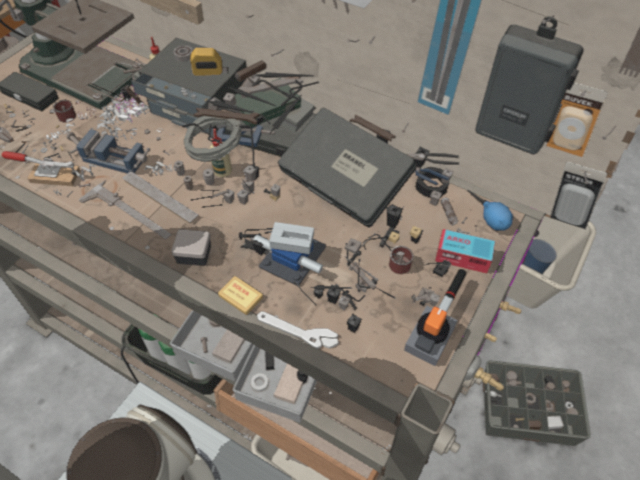

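The top view shows the key at about (447,260) with its lever towards the image top (+x). The clamp head is a light block at about (323,252). The bottle is at the left, near (218,205). Next I'll convert these to positions and look from close by.

```bash
cat > h.py <<'E'
from cell import env
import cv2,numpy as np
from scipy.spatial.transform import Rotation as R
def quat(a): return (R.from_euler('z',a)*R.from_euler('x',np.pi)).as_quat()
def ray(info,px,z):
    K=np.array(info["K"]);T=np.array(info["extrinsics"]);Rm=T[:3,:3];c=-Rm.T@T[:3,3]
    d=Rm.T@np.linalg.solve(K,[px[0],px[1],1]);return c+d*(z-c[2])/d[2]
def snap(name,fn):
    i=env.camera_info(name);im=env.snapshot(name);cv2.imwrite(f"pics/{fn}.png",im[:,:,::-1]);np.savez(f"pics/{fn}.npz",K=i["K"],extrinsics=i["extrinsics"]);return im,i
def load(fn): return cv2.imread(f"pics/{fn}.png"),dict(np.load(f"pics/{fn}.npz"))
E
python3 - <<'E'
from h import *
i=env.camera_info("top")
k=ray(i,(447,260),.08);h=ray(i,(323,252),.076);print(k,h,ray(i,(445,208),.04))
w=env.camera_info("wrist");T=np.array(w["extrinsics"]);tr=R.from_quat(env.read_tcp_rot()).as_matrix()
print("cam in tool",tr.T@(-T[:3,:3].T@T[:3,3]-env.read_tcp_pos()),"\n",np.round(T[:3,:3]@tr,2))
for p,fn in((h,"wh"),(k,"wk")):
    env.move_ptp([p[0]-.06,p[1],.33],quat(0.0));print(env.read_tcp_pos(),env.read_qpos(),env.read_time());snap("wrist",fn)
a=[cv2.imread(f"pics/{f}.png") for f in("wh","wk")]
cv2.imwrite("pics/both.png",cv2.resize(np.vstack(a),(480,720))[:, :] if 0 else cv2.resize(np.hstack(a),(800,300)))
E
```

```text
[ 0.48757235 -0.24069508  0.08      ] [0.51023478 0.06744451 0.076     ] [ 0.62695577 -0.2477544   0.04      ]
cam in tool [ 0.06669838 -0.00033248 -0.13965107] 
 [[ 0.    1.   -0.  ]
 [-0.97  0.   -0.25]
 [-0.25  0.    0.97]]
[0.45033483 0.06798249 0.32980925] [ 5.08268829e-01  3.46994347e-02 -2.31284924e-01 -9.55239165e-05
 -1.30505402e+00  1.06334444e+00] 2.2583
[ 0.42790583 -0.24003879  0.32996292] [-1.79602033e-01  9.96658675e-02 -1.59843645e-01 -2.27384187e-04
 -1.31118922e+00  1.75134886e+00] 3.4917
```

View pics/both.png

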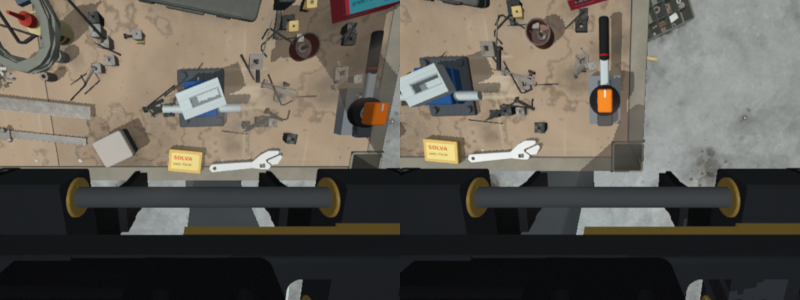

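The left half is over the clamp. The head and slot are at about (328,160) in full pixels, tilted about 15°. The right half shows the key's grip at about (968-640,160) with the lever up. I'll zoom in on both.

```bash
python3 - <<'E'
from h import *
a,_=load("wh");b,_=load("wk")
A=cv2.resize(a[90:230,240:420],None,fx=4,fy=4,interpolation=2)[:, :]
B=cv2.resize(b[10:220,270:390],None,fx=2.5,fy=2.5,interpolation=2)
c=np.zeros((560,800,3),np.uint8);A=cv2.resize(a[100:220,255:375],(480,480),interpolation=2);c[:480,:480]=A;c[:525,490:790]=B;cv2.imwrite("pics/z1.png",c)
E
```

```text
(no output)
```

View pics/z1.png

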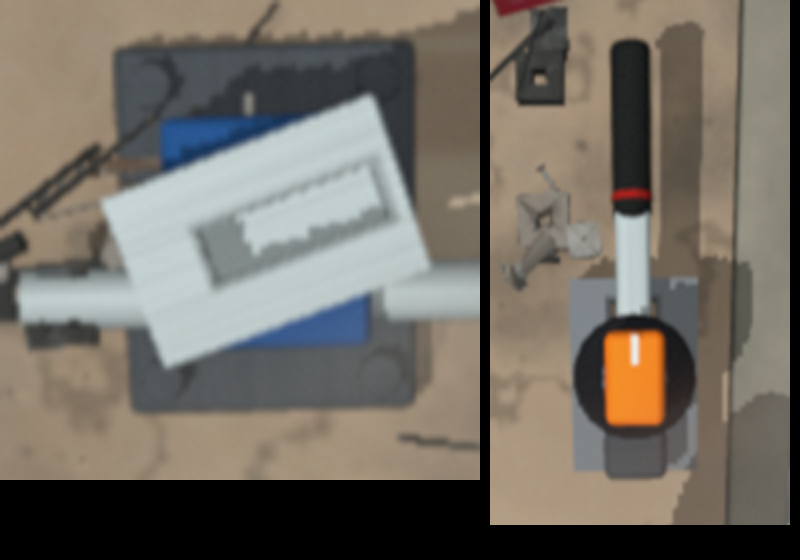

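In the left crop the head's long axis is tilted about 21°. The slot's centre lies to the right of the head's centre, so the slot's +x points right and slightly up in the image (world yaw about -68°). The key's lever points up (yaw about 0). Next I'll measure each from opposite wrist yaws, so that camera mount bias cancels.

```bash
cat >> h.py <<'E'
def rect(im,info,kind):
    hsv=cv2.cvtColor(im,cv2.COLOR_BGR2HSV)
    if kind=="key": m=cv2.inRange(hsv,(5,150,120),(20,255,255));z=.0805
    else: m=cv2.inRange(hsv,(0,0,170),(180,45,255));z=.076
    m[265:]=0
    if kind=="head":
        m=cv2.morphologyEx(m,cv2.MORPH_CLOSE,np.ones((5,5)))
        cs,_=cv2.findContours(m,cv2.RETR_EXTERNAL,cv2.CHAIN_APPROX_NONE);m[:]=0;cv2.drawContours(m,cs,-1,255,-1)
        m=cv2.morphologyEx(m,cv2.MORPH_OPEN,cv2.getStructuringElement(cv2.MORPH_ELLIPSE,(45,45)))
    cs,_=cv2.findContours(m,cv2.RETR_EXTERNAL,cv2.CHAIN_APPROX_NONE);c=max(cs,key=cv2.contourArea)
    P=np.array([ray(info,p[0],z)[:2] for p in c])
    r=cv2.minAreaRect((P*1000).astype(np.float32))
    b=cv2.boxPoints(r);e=max((b[1]-b[0],b[2]-b[1]),key=np.linalg.norm)
    return np.array(r[0])/1000,np.degrees(np.arctan2(e[1],e[0])),r[1],cv2.boundingRect(c)
E
python3 - <<'E'
from h import *
tgt=dict(head=rect(*load("wh"),"head"),key=rect(*load("wk"),"key"));print(tgt)
for n in("head","key"):
    c=tgt[n][0]
    for a in(0,-np.pi):
        p=[*(c-.067*np.array([np.cos(a),0])),.26]
        try: env.move_ptp(p,quat(a))
        except env.MotionError as e: print(n,a,e);continue
        im,i=snap("wrist",f"{n}{int(-a)}");print(n,a,rect(im[:,:,::-1].copy(),i,n),env.read_time())
E
```

```text
{'head': (array([0.51315289, 0.07177199]), np.float32(-69.60768), (47.82423400878906, 78.26103973388672), (286, 131, 71, 55)), 'key': (array([ 0.48800085, -0.24306444]), np.float32(0.6750139), (39.812129974365234, 25.57794761657715), (315, 142, 25, 39))}
head 0 (array([0.51298828, 0.07257745]), np.float32(-69.429726), (47.885650634765625, 79.35694885253906), (281, 120, 88, 70)) 4.8083
head -3.141592653589793 (array([0.51322174, 0.0723224 ]), np.float32(-69.13816), (47.77764129638672, 78.86668395996094), (282, 119, 87, 70)) 7.4083
key 0 (array([ 0.48819696, -0.24317221]), np.float32(0.62984097), (39.316551208496094, 25.468698501586914), (310, 131, 30, 47)) 10.575
key -3.141592653589793 (array([ 0.487996, -0.243798]), np.float32(0.58841664), (38.42320251464844, 24.38055419921875), (310, 132, 29, 46)) 13.3083
```

```bash
python3 - <<'E'
from h import *
K=np.array([.4881,-.2435]);H=np.array([.5131,.0724]);ak=np.radians(.6);ah=np.radians(-69.3)
env.move_ptp([*K,.16],quat(ak))
print(env.line_to([*K,.0745],speed=.08,max_force=8),env.read_tcp_pos())
env.command_gripper(0.0)
print("w",env.read_width()*87,env.read_finger_force(),env.read_force(),env.read_tcp_pos())
env.line_to([*K,.20],speed=.1)
print(env.read_width()*87,env.read_force(),env.read_wrist_torque(),env.read_time())
env.move_ptp([*H,.185],quat(ah));env.pause(.3)
print(env.read_tcp_pos(),env.read_force(),env.read_time())
snap("wrist","carry");snap("scene","carrys")
c=np.zeros((480,800,3),np.uint8);a=cv2.imread("pics/carry.png");b=cv2.imread("pics/carrys.png")
c[:300,:400]=cv2.resize(a,(400,300));c[:,400:]=cv2.resize(b[120:360,180:380],(400,480));cv2.imwrite("pics/c1.png",c)
E
```

```text
False [ 0.48854605 -0.24361684  0.07506223]
w 26.227860844042926 29.99434516299516 [ 0.13600872  1.37309073 -0.3310566 ] [ 0.48810883 -0.24340827  0.07445895]
25.613174891535284 [ 0.30582262 -0.18026323 -5.5343642 ] [0.00545153 0.06201013 0.01372113] 19.625
[0.51316224 0.07203532 0.18500251] [ 0.1717593   0.35129918 -6.45362153] 21.5417
```

View pics/c1.png

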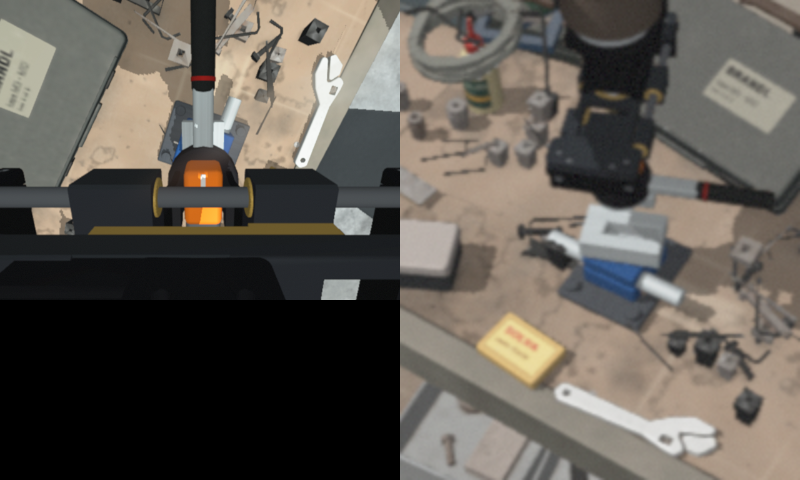

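The key hangs level in the grip, with the lever straight along the tool axis and aligned with the head. Now I'll insert it.

```bash
python3 - <<'E'
from h import *
H=np.array([.5131,.0724])
env.line_to([*H,.147],speed=.08);env.pause(.2);print(env.read_tcp_pos(),env.read_force())
print(env.line_to([*H,.124],speed=.025,max_force=10));env.pause(.1)
print(env.read_tcp_pos(),env.read_force(),env.read_wrist_torque(),env.read_time())
E
```

```text
[0.51352703 0.07257179 0.14766208] [ 0.18886701 -0.22326429 -5.74492888]
False
[0.51285924 0.072283   0.12442385] [-3.82581728 -0.40261004  2.09099111] [-0.00299365  1.25064981  0.05815061] 23.6333
```

It went in fully: TCP z is 0.1244 against the expected 0.1245, with no jam. I'll release, retreat and check.

```bash
sed -i 's/;z=.0805/;z=.1305 if kind2 else .0805/; s/def rect(im,info,kind)/def rect(im,info,kind,kind2=False)/' h.py; python3 - <<'E'
from h import *
H=np.array([.5131,.0724]);ah=np.radians(-69.3)
env.command_gripper(1.0);print(env.read_force())
env.line_to([*H,.2],speed=.15)
env.pause(.2)
a=ah;env.move_ptp([*(H-.067*np.array([np.cos(a),np.sin(a)])),.30],quat(a))
im,i=snap("wrist","fit");print(rect(im[:,:,::-1].copy(),i,"key",True),env.read_time())
cv2.imwrite("pics/fitc.png",im[:270,120:520,::-1])
E
```

```text
[-0.72975884  0.08399108 -0.16744531]
(array([0.51258673, 0.07172502]), np.float32(-68.59278), (25.28430938720703, 39.54171371459961), (310, 129, 31, 49)) 26.2917
```

View pics/fitc.png

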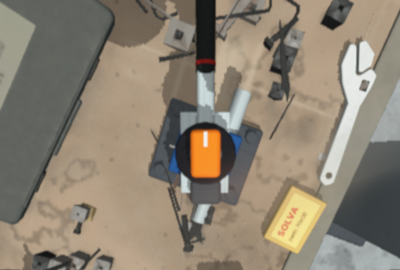

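The key stands seated in the slot: the grip rectangle reads 39.5 × 25.3 mm at the expected height and within 1 mm of the head centre. The lever's yaw is about -69° and nothing is in its way. Now I'll push in small arcs while watching the tangential force.

```bash
cat > push.py <<'E'
from h import *
H=np.array([.5131,.0724]);L=.115
def pose(psi,d):
    u=np.array([np.cos(psi),np.sin(psi)]);n=np.array([-u[1],u[0]]);return [*(H+L*u+d*n),.100],n
psi0=np.radians(-69.3)
env.command_gripper(0.0)
p,n=pose(psi0,.046)
env.move_ptp([p[0],p[1],.2],quat(psi0));env.line_to(p,speed=.1);env.pause(.2)
f0=np.array(env.read_force());print("base",f0,env.read_time())
psi=psi0;d=.026;p,n=pose(psi,d)
print(env.line_to(p,speed=.03,max_force=6))
peak=0;log=[]
for k in range(60):
    psi-=.0025/L
    p,n=pose(psi,d)
    env.line_to(p,attitude=quat(psi),speed=.025)
    env.pause(.03)
    f=(np.array(env.read_force())-f0)[:2]@n
    log.append((round(np.degrees(psi-psi0),1),round(float(f),1)))
    peak=max(peak,f)
    if f>16 or (peak>5.5 and f<.35*peak) or env.read_time()>55: break
print(log,env.read_time())
snap("wrist","p")
E
python3 push.py
```

```text
base [-0.75527015 -0.10621119  0.18434338] 30.025
False
[(np.float64(-1.2), 0.0), (np.float64(-2.5), 1.0), (np.float64(-3.7), 0.6), (np.float64(-5.0), 0.7), (np.float64(-6.2), 0.5), (np.float64(-7.5), 1.2), (np.float64(-8.7), 2.4), (np.float64(-10.0), 1.9), (np.float64(-11.2), 1.2), (np.float64(-12.5), 2.1), (np.float64(-13.7), 1.9), (np.float64(-14.9), 1.7), (np.float64(-16.2), 1.6), (np.float64(-17.4), 1.7), (np.float64(-18.7), 2.0), (np.float64(-19.9), 1.7), (np.float64(-21.2), 1.7), (np.float64(-22.4), 1.6), (np.float64(-23.7), 1.3), (np.float64(-24.9), 2.7), (np.float64(-26.2), 1.6), (np.float64(-27.4), 1.4), (np.float64(-28.6), 1.8), (np.float64(-29.9), 2.8), (np.float64(-31.1), 1.9), (np.float64(-32.4), 1.2), (np.float64(-33.6), 2.2), (np.float64(-34.9), 0.9), (np.float64(-36.1), 1.3), (np.float64(-37.4), 1.3), (np.float64(-38.6), 1.0), (np.float64(-39.9), 1.3), (np.float64(-41.1), 1.8), (np.float64(-42.3), 3.0), (np.float64(-43.6), 4.7), (np.float64(-44.8), 5.1), (np.float64(-46.1), 5.4), (np.float64(-47.3), 4.7), (np.float64(-48.6), 6.2), (np.float64(-49.8), 6.5), (np.float64(-51.1), 1.7)] 42.4583
```

```bash
python3 - <<'E'
from h import *
f=[env.read_force()[:2] for _ in range(1)];print(f)
q=R.from_quat(env.read_tcp_rot()).as_matrix();x=q[:2,0];n=np.array([-x[1],x[0]])
p=np.array(env.read_tcp_pos())
env.line_to([*(p[:2]+.02*n),p[2]],speed=.1);env.line_to([*(p[:2]+.02*n),.26],speed=.15)
H=np.array([.5131,.0724]);a=np.arctan2(x[1],x[0])
env.move_ptp([*(H-.067*x),.30],quat(a))
im,i=snap("wrist","end");r=rect(im[:,:,::-1].copy(),i,"key",True);print(r,env.read_time())
print("tool yaw",np.degrees(a))
cv2.imwrite("pics/endc.png",im[:270,120:520,::-1])
hsv=cv2.cvtColor(im,cv2.COLOR_RGB2HSV);m=cv2.inRange(hsv,(0,170,80),(4,255,255))|cv2.inRange(hsv,(172,170,80),(180,255,255));m[265:]=0
for c in cv2.findContours(m,0,1)[0]:
    if cv2.contourArea(c)>10:
        g=ray(i,c.reshape(-1,2).mean(0),.098)[:2]-r[0];print("red",np.hypot(*g),np.degrees(np.arctan2(g[1],g[0])))
E
```

```text
[array([-0.00972858,  0.58063307])]
(array([0.5138573 , 0.07179199]), np.float32(74.709015), (39.87353515625, 25.857803344726562), (304, 130, 39, 52)) 44.9083
tool yaw -120.38254192417499
red 0.07939460216346639 -129.08716790460073
red 0.2523802558985264 -56.02949091092597
red 0.2396180173249042 -56.962410032962566
red 0.2567087566423644 -56.35870448932119
```

View pics/endc.png

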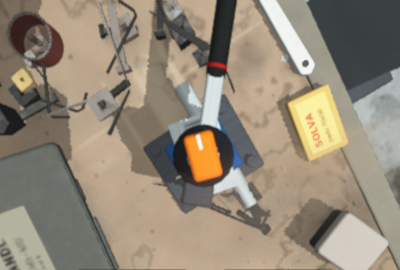

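The lever is now 23.8° (0.415 rad) past the grip block, which matches exactly one click. The screw has turned 36° and is against its stop, and the key stands centred and upright.

```bash
python3 -c "
from cell import env
print(env.job_done())"
```

```text
the job is handed in; nothing more can be done
None
```

The key is seated in the slot and let go. I pushed the lever clockwise until the clutch clicked once (measured slip about 0.415 rad); the screw turned about 0.63 rad and the force then rose as at its stop, though I had no direct reading of the joint; the job is handed in and no verdict came back.

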